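# Three clicks on the flask lid-seal tester

## Robot

A 6-joint arm with a two-finger parallel gripper is mounted at the origin on the work surface. World frame = base frame: x ahead of the robot, y to its left, z up, the work surface at z = 0. Lengths are in m, angles in rad, forces in N, time in s.
With the tool pointing down it reaches from about 0.2 to 0.875 m from the base axis. Payload 3.4 kg.
Tool frame: the origin (TCP) lies between the finger pads; the fingertips stand 25 mm ahead of it and the grasp point (between the pads) lies 6 mm ahead of it (r.nose_length is the z of the fingertips in the tool frame, in m); z points along the fingers, x is the direction in which the jaws open and shut, and the axes are right-handed (so a half turn about z gives the same grasp; the last joint's range is limited). The gripper opens to 94 mm and grips with 3 to 60 N. Pads are 16 mm wide; open, the fingers measure 119 mm over their backs; the gripper's body (75 mm by 177 mm) begins 78 mm behind the grasp point.
Start: joints at [1.137, 0.276, 1.505, -0, 1.361, -0.121], TCP at [0.177, 0.547, 0.23] pointing down, gripper open.
Joint ranges: [-2.89, 2.89], [-0.75, 2.08], [0.22, 2.7], [-1.18, 4.32], [0.11, 2.71], [-2.7, 2.7]. Speed limits (rad/s): [2.57, 2.57, 3.14, 3.14, 3.14, 3.14].

## Interface

Orientations are given as a unit quaternion [w, x, y, z].
In Python, from plant import r, gripper_to, inverse_kinematics, vision, models, telemetry gives the robot as it stands. Calls block until the motion is done:
- r.move_to(position, orientation): joint-space move of the TCP to a pose.
- r.move_l(position, rot=None, vel=0.15, guard=None): straight line of the TCP; rot=None keeps the orientation; vel is the mean speed in m/s. With guard (N) it stops when the force on the tool has changed by that much, and returns True; else False.
- r.movej(angles): joint-space move.
- gripper_to(opening, f_grip=None): finger opening in m; f_grip is the grip in N (None keeps the last); returns when the fingers have stopped.
- r.hold(seconds).
- inverse_kinematics(position, orientation): joint angles nearest the present ones, or None.
- vision.snapshot(name): name is "side" or "top" or "wrist"; returns the picture (384x512x3 uint8, red, green, blue); there is no depth.
- vision.get_calibration(name): a dict with "fx", "fy", "cx", "cy" (pixels), "position" and "orientation" of the camera in the world. Camera axes: x right, y down, z forward; pixel columns grow to the right and rows downward; lengths in m; the calibration is good to about 2 mm. A picture is of the moment at which its call begins: read the wrist's pose just before it. get_calibration takes no time and is no camera call; for the wrist camera it gives the pose at the moment of the call.
A pose or a line that the arm cannot do raises r.PlanningError and nothing moves.
- r.sign_off(): hands the job in, once; it reports no verdict.
Trained networks look in the newest picture that a camera, given by its name, has taken for a name from the list of things; names that differ only in an ending like _2 or _b are one class to them, and where a whole thing is asked for, a point or a joint stands for the part that bears it (a point fixed in the world has none). Each returns a list of dicts, best first, with "score" (0 to 1); they miss things now and then, are a little off and sometimes report something else, mostly with a low value. They report only what shows in the picture. A call takes as long as a camera call.
- models.boxes_of(thing, camera): "at" ([x, y, z] in m, in world coordinates, good to about 4 mm: the middle of the surface that is visible of it).
- models.regions_of(thing, camera): "pixels" (384x512 bool, what is visible of it).
- models.mark_of(thing, camera): "at" ([x, y, z] in m, in world coordinates, good to about 4 mm: a listed point, or the origin of a listed thing).
Readings, each from a call of its own:
- telemetry.current_t(): time.
- telemetry.current_joints(): joint angles.
- telemetry.current_dq(): joint speeds.
- telemetry.current_joint_efforts(): joint torques, N m.
- telemetry.current_ee_pos(): TCP position.
- telemetry.current_tool_rot(): TCP orientation.
- telemetry.current_wrist_force(): force on the tool from outside, world axes, zero at the start.
- telemetry.current_torque(): the same for the moment, N m.
- telemetry.current_opening(): finger opening in m.
Only numpy, scipy, OpenCV 4.12 (cv2) and the standard library are available. Lean on these libraries where they do the work, as an engineer would, in place of code of your own. Each camera call takes 0.05 s, during which the arm holds its last target.

## Task

Test the lid seal of the flask on the shop's tester: slide the carriage by its grip until the flask's lid is centred under the ram, and only then turn the load lever clockwise by its handle for exactly three clicks, counted from its rest stop and felt as the lever passes each pin; never let it go on to a fourth, which would crush the seal. The lever springs back when let go, so finish with the gripper still holding it steady after the third click, and leave the stock lying around undisturbed.

Things in the scene. Friction and masses are not known exactly. Their poses are not given: they have to be found in the camera images.
- tester: lid-seal tester, bolted down: grey base plate, x -120 to +150, y -270 to +230 mm, 20 thick. Origin on the table; x points away from the robot's side, y runs along the carriage's track, z up. Column at x 110 to 140, y -75 to -25; overhead arm at x 5 to 140, same y, z 235 to 265 mm.
- carriage (a joint): travel of the flask carriage along its track, m: 0 at the right-hand end (the tester's -y), 0.20 at the left-hand end, growing towards +y. It slides with about 2.5 N of friction and stays where it is left. It starts short of the ram (to its right).
- grip_top (a point): centre of the top of the carriage's grip: an upright black fin, 16 mm thick along the track, 28 mm across it, standing free for 46 mm below this point (top 86 mm above the table). It is on the robot's side of the carriage, 120 mm in front of the flask's axis, and moves with it.
- flask_top (a point): centre of the flat top of the steel lid of the white flask clamped in the carriage (flask 86 mm across; this point is 157 mm above the table). It moves with the carriage.
- ram_foot (a point): centre of the underside of the ram's 32 mm rubber foot, hanging from the overhead arm, about 12 mm above the lid's height at rest. The lever drives it down 14 mm per rad, onto a lid below it at about the third click. Along the tester's x it is always in line with the flask.
- lever (a joint): load lever angle, rad: 0 at its rest stop, pointing along the tester's -x (to the robot); grows clockwise seen from above, towards +y; end stop 1.5. A spring pulls it back with 8.5 to 10 N at the handle; let go, it flies back. At each click the resistance first climbs 3 to 6 N, then dips 3 to 6 N below the spring's pull just past the pin, then is back to it.
- handle_top (a point): centre of the top of the lever's handle: an upright black round post, 18 mm in diameter and 50 mm tall below this point (the steel lever bar is below that), fixed to the lever 130 mm from the pivot axis. Its top is 124 mm above the table.
- index_plate: aluminium sector under the lever with five 7 mm click pins 70 mm from the pivot. Origin on the lever's pivot axis, 32 mm above the table. Clamped up to 0.1 rad either way from the tester's axes, so the slack before the first click differs. Pins at 0.28, 0.53, 0.78, 1.03, 1.28 rad clockwise from its -x; a click comes as the lever's centre line passes a pin (pawl touches within 0.08 rad).
- spare_gasket: spare black rubber ring, 64 mm across, 10 mm high, lying on the tester's base plate behind the carriage's track; bystander
- coffee_cup: small white handleless cup, 56 mm across, 45 mm high, on the table in front of the tester; bystander
- spare_lid: spare steel flask lid with a small knob, 72 mm across, 48 mm high, on the table in front of the tester; bystander
- carton: small cardboard box 90 x 70 x 60 mm, on the table left of the tester; bystander
- screwdriver: black-handled screwdriver lying on the table right of the tester; bystander

How it is judged:
By the outcome, as a careful person would: the job done as asked, in the order asked, and still so for the second after the job is handed in, while the arm keeps its last pose, push and grip.
It also fails if it takes over 72 s, if anything falls off the work surface, if the arm or the gripper's body presses on something with over 40 N, if the wrist force passes 120 N, or if a joint passes its speed limit or range.

## Working session

There is one attempt and no reset: what is moved stays moved. The work goes in short steps, each a Python script; the robot and the scene stay as the last script left them, time stands still between calls to the robot, and variables do not carry over. Pictures are saved under pics/ and viewed, and the job is handed in when it is done.

```bash
ls; mkdir -p pics; python3 - <<'E'
from plant import r,vision,models,telemetry as t
import cv2
print(t.current_t(),r.nose_length)
for c in ["side","top","wrist"]:
    im=vision.snapshot(c); cv2.imwrite(f"pics/a_{c}.png",im[:,:,::-1])
    k=vision.get_calibration(c); print(c,k)
    for n in ["tester","grip_top","flask_top","ram_foot","handle_top","index_plate"]:
        for f in ("mark_of",):
            print(n,[(x["score"],[round(float(v),4) for v in x["at"]]) for x in getattr(models,f)(n,c)[:2]])
print(t.current_t())
E
```

```text
pics
0.0 0.025
side {'fx': 403.8291179835353, 'fy': 403.8291179835353, 'cx': 251.66099012857975, 'cy': 190.67044874661985, 'position': array([-0.03829855, -0.83056058,  0.8362965 ]), 'orientation': array([-0.44116944,  0.8496142 , -0.2587448 ,  0.12874922])}
tester [(0.74, [0.5656, -0.019, 0.0004])]
grip_top [(0.7, [0.4926, -0.1903, 0.082]), (0.4, [0.6134, -0.1827, 0.1556])]
flask_top [(0.57, [0.6103, -0.1809, 0.1535]), (0.36, [0.4946, -0.1912, 0.0822])]
ram_foot [(0.62, [0.5974, -0.0695, 0.1652])]
handle_top [(0.88, [0.4373, 0.0957, 0.1224])]
index_plate [(0.53, [0.5685, 0.1105, 0.034])]
top {'fx': 431.21435139462903, 'fy': 431.21435139462903, 'cx': 260.70717586470477, 'cy': 193.31350610337583, 'position': array([0.36088267, 0.0201259 , 1.19335821]), 'orientation': array([-0.03340914,  0.70797664, -0.70320585,  0.05616435])}
tester [(0.71, [0.5596, -0.0229, 0.0036]), (0.23, [0.4404, 0.0964, 0.1227])]
grip_top [(0.94, [0.4894, -0.1883, 0.0826]), (0.49, [0.4455, 0.0962, 0.1215])]
flask_top [(0.6, [0.611, -0.1744, 0.1574])]
ram_foot [(0.56, [0.5995, -0.0623, 0.1697])]
handle_top [(0.69, [0.4439, 0.0957, 0.1228]), (0.26, [0.4909, -0.1895, 0.0835])]
index_plate [(0.95, [0.5705, 0.1095, 0.0375]), (0.4, [0.6138, -0.178, 0.1548])]
wrist {'fx': 318.89694515821094, 'fy': 318.89694515821094, 'cx': 255.49352033820134, 'cy': 197.0923792355544, 'position': array([0.11238334, 0.56937214, 0.38462439]), 'orientation': array([0.09644431, 0.80301931, 0.58386878, 0.07039694])}
tester []
grip_top []
flask_top []
ram_foot []
handle_top []
index_plate []
1.05
```

View pics/a_side.png

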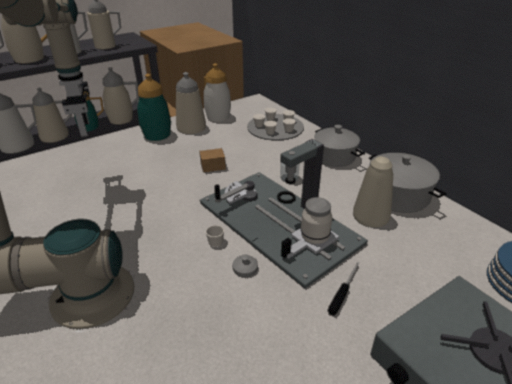

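View pics/a_top.png

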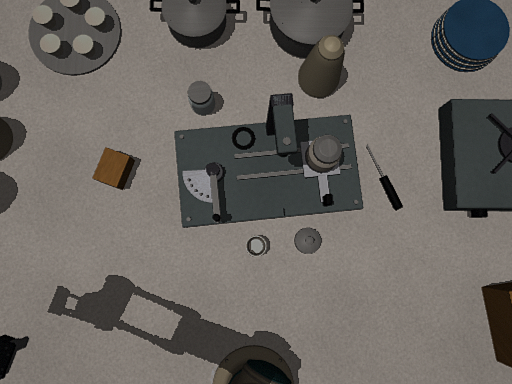

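The side view shows the lever's handle at about (217,192), the grip at (286,246), the lid at (317,205) and the ram at (290,175). The top view shows the plate corners at about (176,131), (352,116), (362,208) and (183,227), so the tester is yawed about 0.1 rad. Next I'll refine its pose from the plate outline and look closer with the wrist camera.

```bash
cat > h.py <<'E'
import numpy as np, cv2
from scipy.spatial.transform import Rotation as R
from plant import r,gripper_to,inverse_kinematics,vision,models,telemetry as t
def proj(k,P):
    q=k["orientation"];Rm=R.from_quat([q[1],q[2],q[3],q[0]]).as_matrix()
    c=(np.atleast_2d(P)-k["position"])@Rm
    return np.c_[k["fx"]*c[:,0]/c[:,2]+k["cx"],k["fy"]*c[:,1]/c[:,2]+k["cy"]]
def back(k,uv,z):
    q=k["orientation"];Rm=R.from_quat([q[1],q[2],q[3],q[0]]).as_matrix()
    d=Rm@np.array([(uv[0]-k["cx"])/k["fx"],(uv[1]-k["cy"])/k["fy"],1])
    return k["position"]+d*(z-k["position"][2])/d[2]
def snap(c,name=None):
    k=vision.get_calibration(c); im=vision.snapshot(c)
    if name: cv2.imwrite(f"pics/{name}.png",im[:,:,::-1])
    return k,im
def down(a):
    # tool z down, tool x at world angle a -> quaternion wxyz
    x=np.array([np.cos(a),np.sin(a),0]);z=np.array([0,0,-1.]);y=np.cross(z,x)
    q=R.from_matrix(np.c_[x,y,z]).as_quat(); return np.r_[q[3],q[:3]]
E
python3 - <<'E'
from h import *
from scipy.optimize import minimize
k=vision.get_calibration("top"); 
m=models.regions_of("tester","top")[0]; print(m["score"])
px=m["pixels"]; cv2.imwrite("pics/m.png",(px*255).astype("uint8"))
loc=np.array([[-.12,-.27,.02],[.15,-.27,.02],[.15,.23,.02],[-.12,.23,.02]])
im=cv2.imread("pics/a_top.png")
def W(p,l):
    c,s=np.cos(p[2]),np.sin(p[2]); return np.c_[p[0]+c*l[:,0]-s*l[:,1],p[1]+s*l[:,0]+c*l[:,1],l[:,2]]
# manual corners
c=[(362,208),(352,116),(176,131),(183,227)]
Wc=np.array([back(k,u,.02) for u in c]); print(Wc.round(4))
# edge-gradient refine: maximise contrast across outline
g=cv2.GaussianBlur(cv2.cvtColor(im,cv2.COLOR_BGR2GRAY).astype(np.float32),(0,0),1)
tt=np.linspace(.03,.97,200)
def side(p,o):
    l=loc.copy(); cx=np.array([.015,-.02]); sg=np.sign(l[:,:2]-cx); l[:,:2]+=sg*o
    P=np.vstack([l[i]+(l[(i+1)%4]-l[i])*tt[:,None] for i in range(4)])
    uv=proj(k,W(p,P)).astype(np.float32)
    return cv2.remap(g,uv[None,:,0],uv[None,:,1],1)[0]
def cost(p): return -np.mean(np.clip(side(p,.004)-side(p,-.004),-40,60))
best=min((minimize(cost,[.563+a,-.021+b,.1+d],method="Nelder-Mead",options=dict(initial_simplex=np.array([.563+a,-.021+b,.1+d])+np.array([[0,0,0],[.005,0,0],[0,.005,0],[0,0,.02]]))) for a in(-.005,0,.005) for b in (-.005,.0,.005) for d in (-.01,.01)),key=lambda s:s.fun)
print(best.x,best.fun)
p=best.x
uv=proj(k,W(p,loc)); 
big=cv2.resize(im,None,fx=3,fy=3)
cv2.polylines(big,[((uv+.5)*3-.5).round().astype(int)],True,(0,0,255),1)
cv2.imwrite("pics/fit.png",big[300:720,480:1120])
c,s=np.cos(p[2]),np.sin(p[2])
for n,P in dict(grip=[.491,-.1893],flask=[.611,-.1775],ram=[.5985,-.066],handle=[.4406,.0957],plate=[.5695,.110]).items():
    d=np.array(P)-p[:2]; print(n,[c*d[0]+s*d[1],-s*d[0]+c*d[1]])
E
```

```text
0.7
[[ 0.4723 -0.2966  0.02  ]
 [ 0.7334 -0.2747  0.02  ]
 [ 0.683   0.2189  0.02  ]
 [ 0.417   0.1922  0.02  ]]
[ 0.56044307 -0.01930072  0.10955544] -55.102413177490234
grip [np.float64(-0.0876138591682317), np.float64(-0.16138744238313135)]
flask [np.float64(0.03295688688166287), np.float64(-0.16277855595571714)]
ram [np.float64(0.03272283753356483), np.float64(-0.05058031523464943)]
handle [np.float64(-0.10655082189101814), np.float64(0.1274144818535949)]
plate [np.float64(0.023139907948547846), np.float64(0.12753528616109752)]
```

View pics/fit.png

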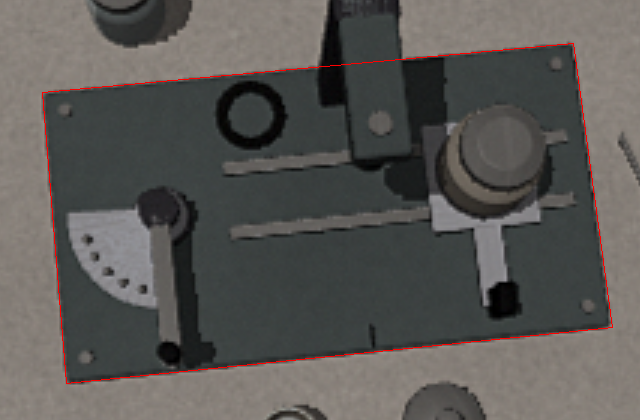

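The fitted outline sits on the plate edges, giving the tester at (0.5604, -0.0193) with yaw 0.1096. There is also a tick on the front edge near the ram line. Now I'll go above the grip.

```bash
cat >> h.py <<'E'
TP=np.array([.56044,-.0193,.10956])
def w(x,y,z):
    c,s=np.cos(TP[2]),np.sin(TP[2]); return np.array([TP[0]+c*x-s*y,TP[1]+s*x+c*y,z])
def tl(P):
    c,s=np.cos(TP[2]),np.sin(TP[2]); d=np.array(P)[:2]-TP[:2]; return np.array([c*d[0]+s*d[1],-s*d[0]+c*d[1]])
E
python3 - <<'E'
from h import *
k=vision.get_calibration("top")
print("tick",tl(back(k,(284,211.7),.02)))
# pins
pv=w(.0231,.1275,0); 
for u in [(143,289),(125,283),(109,271),(96,254),(88,239)]:
    d=tl(back(k,((480+u[0]+.5)/3-.5,(300+u[1]+.5)/3-.5),.036))-[.0231,.1275]; print(np.hypot(*d).round(4),np.arctan2(d[1],-d[0]).round(3))
for a in (TP[2]+np.pi/2,TP[2]-np.pi/2):
    print(inverse_kinematics(w(-.0876,-.1615,.22),down(a)))
a=TP[2]+np.pi/2
q=inverse_kinematics(w(-.0876,-.1615,.22),down(a))
a2=TP[2]-np.pi/2
if abs(inverse_kinematics(w(-.0876,-.1615,.22),down(a2))[5])<abs(q[5]): a=a2
print("a",a)
gripper_to(.06)
r.move_to(w(-.0876,-.1615,.22),down(a))
k,im=snap("wrist","b_wrist")
for n in ["grip_top","flask_top","ram_foot"]:
    print(n,[(x["score"],tl(x["at"]).round(4)) for x in models.mark_of(n,"wrist")[:2]])
print(t.current_t(),t.current_joints(),t.current_wrist_force())
E
```

```text
tick [-0.10613704 -0.05073451]
0.0715 0.35
0.0723 0.587
0.0717 0.839
0.0709 1.113
0.0716 1.331
[-5.00409303e-01  2.08969947e-01  1.62397181e+00 -4.44089210e-16
  1.30865090e+00 -2.18076563e+00]
[-5.00409303e-01  2.08969947e-01  1.62397181e+00 -4.44089210e-16
  1.30865090e+00  9.60827023e-01]
a -1.4612363267948965
grip_top [(0.77, array([-0.087 , -0.1632]))]
flask_top [(0.65, array([ 0.0347, -0.1686]))]
ram_foot [(0.79, array([ 0.0347, -0.0522]))]
4.8167 [-4.99448940e-01  2.08971560e-01  1.62394302e+00  1.12167999e-04
  1.30861701e+00  9.60823174e-01] [-0.07255774 -0.17426814  0.05988062]
```

View pics/b_wrist.png

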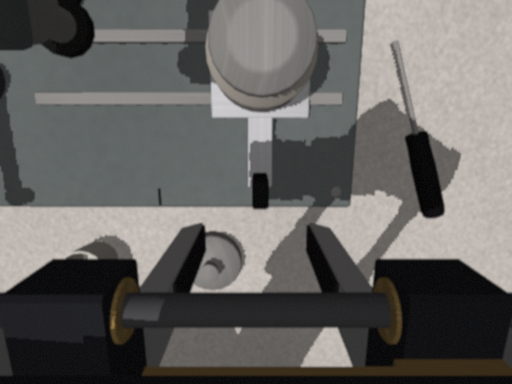

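The wrist view shows the fin top at about (260,185), centred between the jaws. The tick at (160,195) lies at tester y = -0.051, on the ram line. Next I'll grasp the fin and slide the carriage.

```bash
python3 - <<'E'
from h import *
print(r.move_l(w(-.0876,-.162,.11),vel=.12), r.move_l(w(-.0876,-.162,.072),vel=.06,guard=6))
gripper_to(0.0,30)
print(t.current_opening(),t.current_ee_pos(),tl(t.current_ee_pos()),t.current_wrist_force())
y0=tl(t.current_ee_pos())
r.move_l(w(y0[0],-.0505,t.current_ee_pos()[2]),vel=.06)
r.hold(.2)
print(tl(t.current_ee_pos()),t.current_opening(),t.current_wrist_force())
for c in ("top","side","wrist"):
    k,im=snap(c,"c_"+c)
    for n in ["grip_top","flask_top","ram_foot"]:
        print(c,n,[(x["score"],tl(x["at"]).round(4)) for x in models.mark_of(n,c)[:2]])
print(t.current_t())
E
```

```text
False False
0.01572042901792605 [ 0.49118087 -0.19043262  0.07208599] [-0.08755568 -0.1625337 ] [-1.39326381 -3.18655566  0.13213426]
[-0.08760638 -0.05040277] 0.015861226879011283 [-0.66747652 -0.91538038  2.20540486]
top grip_top []
top flask_top [(0.82, array([ 0.0341, -0.0505]))]
top ram_foot []
side grip_top [(0.62, array([-0.0846, -0.0491]))]
side flask_top [(0.85, array([ 0.0339, -0.0531]))]
side ram_foot [(0.48, array([ 0.0314, -0.0533]))]
wrist grip_top [(0.8, array([-0.0873, -0.0495]))]
wrist flask_top []
wrist ram_foot []
10.225
```

```bash
python3 - <<'E'
import cv2
a=cv2.imread("pics/c_top.png")[90:230,200:380];b=cv2.imread("pics/c_side.png")[120:270,200:380]
cv2.imwrite("pics/c1.png",cv2.resize(a,None,fx=4,fy=4,interpolation=2));cv2.imwrite("pics/c2.png",cv2.resize(b,None,fx=4,fy=4,interpolation=2))
E
```

```text
(no output)
```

View pics/c1.png

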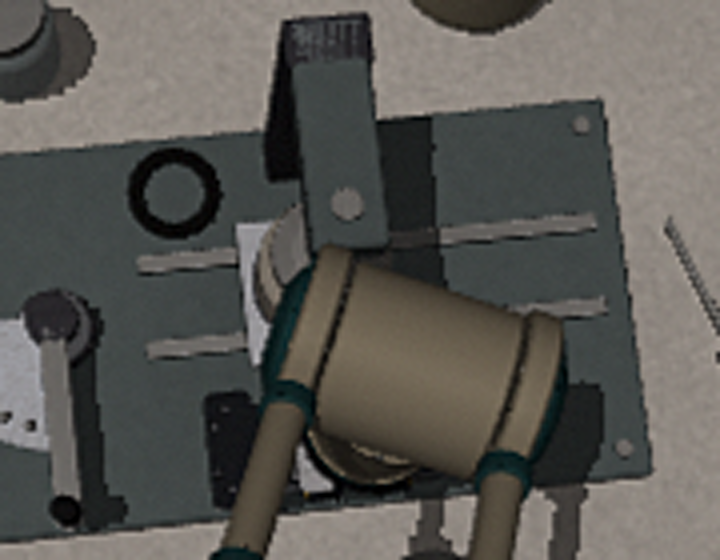

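View pics/c2.png

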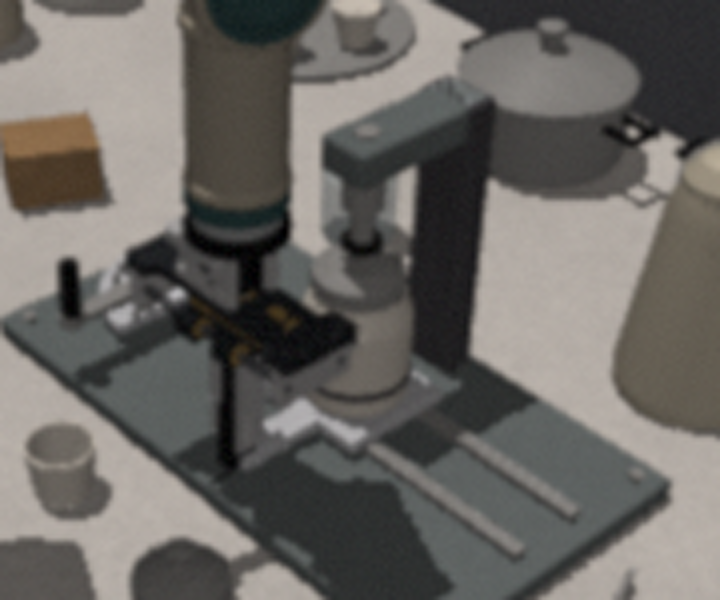

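View pics/c_wrist.png

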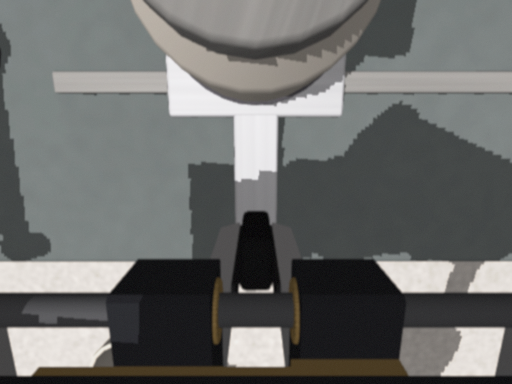

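The side view puts the lid and the ram foot within about 0.2 mm of each other along the track, with the foot directly above the lid. I'll release, back off upward, and take a tilted wrist view along the tester's x to check the centring.

```bash
python3 - <<'E'
from h import *
gripper_to(.05)
print(tl(t.current_ee_pos()))
r.move_l(w(-.0876,-.0505,.17),vel=.15)
k,_=snap("wrist","d_w0")
q0=t.current_tool_rot()
Rm=R.from_quat([q0[1],q0[2],q0[3],q0[0]])
ax=np.array([-np.sin(TP[2]),np.cos(TP[2]),0])
ok=False
for ti in (.9,.75,.6,.45):
    for x in (-.24,-.2,-.16):
      for z in (.2,.24,.28):
        # want tool z to tip toward +x': rotation about y' by -ti (z down -> +x)
        RR=R.from_rotvec(-ax*ti)*Rm
        if RR.as_matrix()[0,2]<0: RR=R.from_rotvec(ax*ti)*Rm
        q=RR.as_quat();q=np.r_[q[3],q[:3]]
        if inverse_kinematics(w(x,-.0505,z),q) is not None:
            ok=True;break
      if ok:break
    if ok:break
print(ok,ti,x,z)
if ok:
    r.move_to(w(x,-.0505,z),q); r.hold(.2)
    k,im=snap("wrist","d_w")
    np.save("kw.npy",k,allow_pickle=True)
    for n in ["grip_top","flask_top","ram_foot"]:
        print(n,[(x["score"],tl(x["at"]).round(4)) for x in models.mark_of(n,"wrist")[:2]])
for c in ("side","top"):
    k,im=snap(c,"d_"+c)
    for n in ["grip_top","flask_top","ram_foot"]:
        print(c,n,[(x["score"],tl(x["at"]).round(4)) for x in models.mark_of(n,c)[:2]])
print(t.current_t())
E
```

```text
[-0.08752336 -0.05050147]
True 0.9 -0.24 0.2
grip_top [(0.88, array([-0.0877, -0.0488])), (0.27, array([-0.1088,  0.1295]))]
flask_top [(0.75, array([ 0.0323, -0.0544]))]
ram_foot [(0.95, array([ 0.0327, -0.0515]))]
side grip_top [(0.8, array([-0.0866, -0.0477])), (0.59, array([-0.033 , -0.3358]))]
side flask_top [(0.62, array([ 0.0305, -0.0511]))]
side ram_foot [(0.52, array([ 0.036 , -0.0508]))]
top grip_top [(0.88, array([-0.091 , -0.0463]))]
top flask_top [(0.89, array([ 0.0324, -0.0495])), (0.4, array([ 0.0336, -0.0513]))]
top ram_foot [(0.65, array([ 0.0346, -0.0533]))]
14.2333
```

View pics/d_w.png

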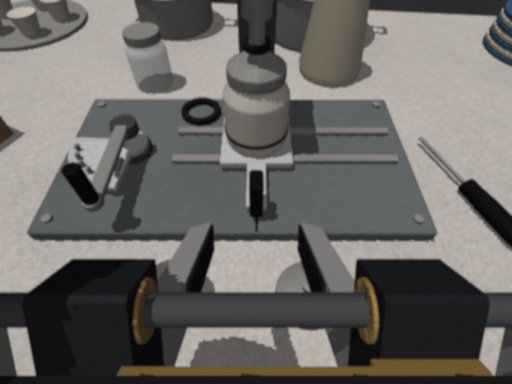

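```bash
python3 - <<'E'
from h import *
k=np.load("kw.npy",allow_pickle=True).item()
im=cv2.imread("pics/d_w.png"); g=im.mean(2)
for row in (38,42,46,66,70,74,78,90,100,190,200,222):
    d=np.diff(g[row]); print(row, [(int(i),int(d[i])) for i in range(215,300) if abs(d[i])>12])
print(proj(k,[w(.033,y,.157) for y in (-.0505,-.0405)]),proj(k,[w(.033,-.0505,.169)]),proj(k,[w(.033-.043,-.0505,.15)]),proj(k,[w(-.12,-.0505,.02)]))
cv2.imwrite("pics/z.png",cv2.resize(im[0:240,190:330],None,fx=4,fy=2.5))
cv2.imwrite("pics/z.png",cv2.resize(im[10:130,190:330],None,fx=5,fy=5,interpolation=2))
E
```

```text
38 [(236, -15), (237, -46), (238, -52), (239, -25), (264, -18), (265, -12), (274, 15)]
42 [(236, -13), (237, -41), (238, -54), (239, -31), (247, 12), (248, 16), (264, -12), (265, -15), (274, 15)]
46 [(237, -31), (238, -53), (239, -45), (272, 16), (273, 56), (274, 53), (275, 18), (278, -16), (279, -18), (280, -25), (281, -24)]
66 [(225, -23), (226, -12), (257, -24), (258, -18), (284, 12), (285, 41), (286, 40), (287, 14), (297, -14), (298, -35), (299, -25)]
70 [(224, -14), (225, -38), (226, -12), (285, 40), (286, 49), (287, 18), (298, -31), (299, -34)]
74 [(224, -13), (225, -37), (226, -37), (228, 15), (229, 13), (284, 15), (285, 47), (286, 45), (287, 15), (299, -13)]
78 [(225, -30), (226, -42), (227, -23), (284, 35), (285, 50), (286, 29)]
90 [(231, -19), (232, -21), (233, -13), (288, 34), (289, 39), (290, 15)]
100 [(223, 16), (224, 15), (261, 15)]
190 [(244, 18), (245, 34), (246, 20), (247, -13), (248, -57), (249, -63), (250, -24), (261, 34), (262, 61), (263, 49), (265, -44), (266, -45), (268, 21)]
200 [(244, 22), (245, 39), (246, 17), (247, -16), (248, -53), (249, -61), (250, -31), (261, 19), (262, 32), (263, 21), (266, -19), (268, 12), (269, 21)]
222 [(253, -15), (254, -26), (255, -21), (256, 13), (257, 30), (258, 15)]
[[256.96264842  58.42883983]
 [248.2584654   58.4320143 ]] [[256.98803669  48.18665928]] [[256.99431404  85.47237231]] [[256.8428521 235.159053 ]]
```

View pics/z.png

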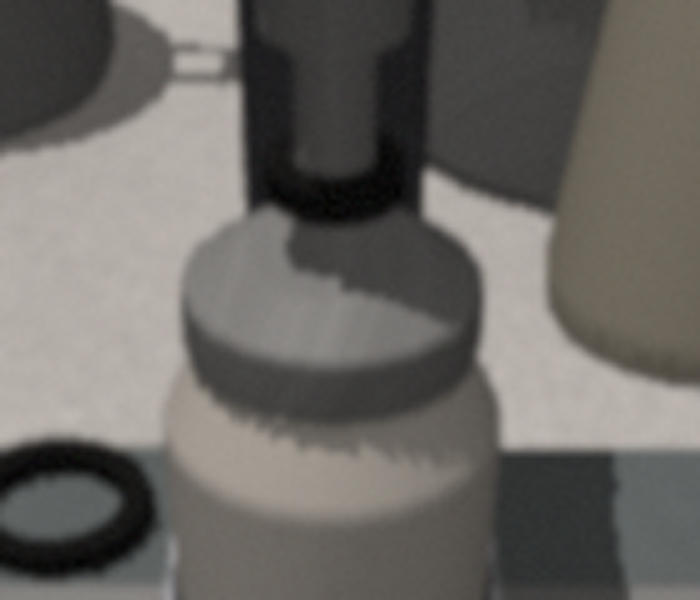

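Measured in the tilted view, the columns are: lid centre 256.0, fin 255.7, column 256.2, tick 255.9 and ram rod about 256.9, at about 1.15 mm per pixel. The flask is therefore centred to within about 1 mm. I'll go to the lever next.

```bash
python3 - <<'E'
from h import *
a=TP[2]+np.pi/2
gripper_to(.06)
r.move_to(w(-.115,.1275,.24),down(a)); r.hold(.1)
snap("wrist","e_w")
for n in ["handle_top","index_plate"]:
    print(n,[(x["score"],tl(x["at"]).round(4)) for x in models.mark_of(n,"wrist")[:2]])
snap("side")
for n in ["handle_top","index_plate"]:
    print(n,[(x["score"],tl(x["at"]).round(4)) for x in models.mark_of(n,"side")[:2]])
print(t.current_t(),t.current_joints(),tl(t.current_ee_pos()),t.current_wrist_force())
E
```

```text
handle_top [(0.63, array([-0.1066,  0.129 ]))]
index_plate [(0.75, array([0.0235, 0.1321]))]
handle_top [(0.83, array([-0.1095,  0.1278])), (0.53, array([-0.0867, -0.0494]))]
index_plate [(0.76, array([0.0201, 0.1276]))]
16.975 [ 5.77690574e-02  6.76693573e-02  1.74548834e+00  7.48643178e-06
  1.32841969e+00 -1.62173797e+00] [-0.11508083  0.12715652] [ 0.54214476  0.45327551 -0.01191272]
```

View pics/e_w.png

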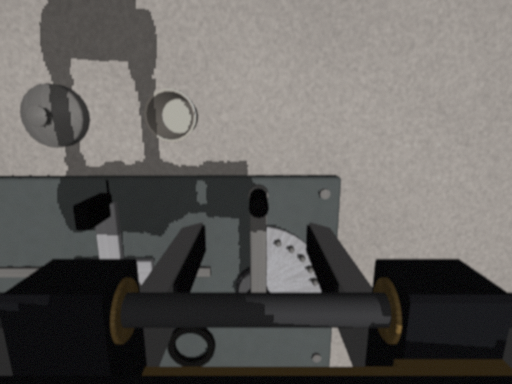

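The handle top is at about (258,195) in the wrist view, between the jaws, and the pins at (277-315,243-290) lie on its clockwise side. I'll descend, grip, and turn part of the way with force logging.

```bash
cat >> h.py <<'E'
PV=np.array([.0225,.128]); RAD=.130
import json,os
def arc(th0,th1,step,vel,corr=0.0,log=None,stop=None):
    """tool follows lever arc; logs theta(actual), tangential & radial force ; corr=radius offset"""
    n=max(1,int(round(abs(th1-th0)/step))); out=[]
    for th in np.linspace(th0,th1,n+1)[1:]:
        x=PV[0]-(RAD+corr)*np.cos(th); y=PV[1]+(RAD+corr)*np.sin(th)
        r.move_l(w(x,y,ZG),rot=down(TP[2]+np.pi/2-th),vel=vel)
        F=t.current_wrist_force(); p=tl(t.current_ee_pos())
        c,s=np.cos(TP[2]),np.sin(TP[2]); f=np.array([c*F[0]+s*F[1],-s*F[0]+c*F[1]])
        tg=np.array([np.sin(th),np.cos(th)]); rd=np.array([-np.cos(th),np.sin(th)])
        d=p-PV; tha=np.arctan2(d[1],-d[0])
        row=(round(th,3),round(tha,4),round(np.hypot(*d)*1e3,1),round(f@tg,2),round(f@rd,2),round(F[2],1)); out.append(row); print(*row)
        if abs(f@rd)>25: print("radial!"); break
    return out
ZG=.109
E
python3 - <<'E'
from h import *
r.move_l(w(-.1075,.128,.15),vel=.12); print(r.move_l(w(-.1075,.128,ZG),vel=.06,guard=6))
gripper_to(0,45)
print(t.current_opening(),tl(t.current_ee_pos()),t.current_wrist_force())
t0=t.current_t()
arc(0,.20,.025,.04)
print(t0,t.current_t(),t.current_opening())
E
```

```text
False
0.017431999705040117 [-0.10746582  0.12908827] [-0.96116001  5.06154     0.17246694]
0.025 0.0096 130.0 -6.15 -0.23 0.1
0.05 0.0338 130.0 -5.96 0.13 0.1
0.075 0.0586 130.1 -5.92 0.76 1.5
0.1 0.0836 130.1 -6.65 0.38 0.5
0.125 0.1085 130.1 -5.79 -0.03 2.4
0.15 0.1332 130.1 -6.82 0.06 2.0
0.175 0.1583 130.2 -6.48 0.05 1.0
0.2 0.183 130.2 -7.17 1.85 2.6
19.4417 21.4417 0.01729276515499242
```

```bash
python3 - <<'E'
from h import *
arc(.2,.5,.0125,.04)
print(t.current_t(),t.current_opening())
E
```

```text
0.213 0.1951 130.2 -6.37 0.14 1.7
0.225 0.2074 130.2 -5.81 -0.02 2.1
0.238 0.22 130.3 -6.54 0.21 2.7
0.25 0.2324 130.2 -6.17 -0.63 2.7
0.262 0.2449 130.3 -6.68 0.33 3.1
0.275 0.2573 130.3 -6.6 0.34 2.8
0.288 0.2683 130.3 -7.54 1.09 3.5
0.3 0.2768 130.3 -8.95 0.54 1.5
0.312 0.2839 130.3 -10.8 0.24 3.6
0.325 0.2975 130.3 -11.0 -0.11 3.9
0.338 0.3133 130.3 -9.3 -0.1 3.8
0.35 0.3281 130.4 -6.72 -0.02 3.6
0.362 0.3423 130.4 -7.07 -0.32 3.9
0.375 0.3562 130.4 -6.12 -0.01 4.1
0.387 0.3702 130.4 -5.94 0.16 3.9
0.4 0.3841 130.4 -5.72 1.38 3.2
0.412 0.4 130.4 -4.93 2.13 3.9
0.425 0.4173 130.5 -5.08 1.68 4.2
0.438 0.4266 130.5 -5.93 1.18 5.5
0.45 0.4375 130.5 -7.31 1.55 5.0
0.462 0.4498 130.5 -7.72 0.88 5.3
0.475 0.462 130.5 -8.17 1.43 5.0
0.488 0.4744 130.5 -7.32 1.17 4.8
0.5 0.4868 130.5 -7.85 0.55 5.0
27.4417 0.017118440332167695
```

Click 1 was felt: resistance rose from 0.265, peaked near 0.30, dipped near 0.41 and was back to the spring's pull by 0.43. That puts the pin at about 0.345, which agrees with the pins seen in the picture. Pins 2 to 4 should therefore be near 0.595, 0.845 and 1.095.

```bash
python3 - <<'E'
from h import *
arc(.5,.775,.0125,.04)
print(t.current_t(),t.current_opening())
E
```

```text
0.512 0.4994 130.5 -6.72 0.6 6.4
0.525 0.5116 130.6 -6.73 1.44 6.2
0.538 0.5212 130.6 -9.05 1.04 6.9
0.55 0.5283 130.6 -10.79 0.08 6.7
0.562 0.5371 130.6 -11.36 -0.51 6.8
0.575 0.5528 130.6 -10.77 0.41 7.2
0.588 0.5682 130.6 -9.27 0.7 7.2
0.6 0.583 130.6 -8.54 0.83 7.0
0.612 0.5973 130.6 -7.63 0.68 6.3
0.625 0.6113 130.7 -6.87 2.22 5.1
0.638 0.6254 130.7 -6.76 0.89 5.5
0.65 0.6396 130.7 -5.67 2.04 5.3
0.662 0.6546 130.7 -4.39 1.68 4.3
0.675 0.667 130.7 -4.3 2.07 5.3
0.688 0.675 130.7 -6.9 1.18 5.5
0.7 0.6852 130.7 -7.5 0.27 6.8
0.712 0.6974 130.7 -8.19 1.47 6.2
0.725 0.7099 130.8 -8.11 1.7 6.6
0.738 0.7222 130.8 -7.51 2.07 7.0
0.75 0.7347 130.8 -7.48 1.26 6.2
0.762 0.747 130.8 -6.94 1.03 7.2
0.775 0.7593 130.8 -7.37 2.1 7.4
32.9417 0.017483899550078598
```

Click 2 was felt with its peak at 0.54 and its dip at 0.66, so the pin is near 0.595. The third follows.

```bash
python3 - <<'E'
from h import *
arc(.775,.965,.0125,.04)
print(t.current_t(),t.current_opening())
E
```

```text
0.788 0.769 130.8 -8.46 0.56 7.1
0.8 0.776 130.8 -9.79 1.2 8.1
0.813 0.7838 130.8 -12.23 0.88 9.3
0.826 0.793 130.6 -12.86 -0.85 9.8
0.838 0.8088 130.6 -12.02 -0.41 9.0
0.851 0.8245 130.6 -9.62 0.09 7.8
0.864 0.8392 130.6 -10.55 0.57 7.8
0.876 0.8537 130.7 -8.75 0.06 8.0
0.889 0.8683 130.7 -7.77 -0.57 7.4
0.902 0.8827 130.7 -8.41 1.58 6.3
0.914 0.8978 130.7 -7.08 0.35 6.2
0.927 0.9129 130.7 -6.11 1.25 6.1
0.94 0.9205 130.7 -8.68 0.48 6.4
0.952 0.9292 130.7 -9.93 -0.43 7.6
0.965 0.9417 130.7 -9.58 -0.16 7.7
36.6917 0.01721026990743517
```

Click 3 is complete: the peak was at 0.79, the dip at 0.91, and resistance is back to the spring's pull. The lever stands at 0.94, short of the fourth pin's contact at about 1.01. I'll run a last check while holding.

```bash
python3 - <<'E'
from h import *
r.hold(.5)
d=tl(t.current_ee_pos())-PV; print(np.arctan2(d[1],-d[0]),t.current_wrist_force(),t.current_opening(),np.abs(t.current_dq()).max())
for c in ("side","top"):
    snap(c,"f_"+c)
    for n in ["handle_top","flask_top","ram_foot"]:
        print(c,n,[(x["score"],tl(x["at"]).round(4)) for x in models.mark_of(n,c)[:2]])
im=cv2.imread("pics/f_side.png")[120:290,180:380]; cv2.imwrite("pics/f1.png",cv2.resize(im,None,fx=3.5,fy=3.5,interpolation=2))
E
```

```text
0.9411875604260024 [-6.77519908 -5.85652507  8.1637978 ] 0.017172540832982537 0.0027609949116949493
side handle_top [(0.52, array([-0.0567,  0.2344]))]
side flask_top [(0.59, array([ 0.0325, -0.051 ])), (0.36, array([-0.1872, -0.1063]))]
side ram_foot [(0.43, array([ 0.035 , -0.0499]))]
top handle_top [(0.67, array([-0.1872, -0.1054]))]
top flask_top [(0.68, array([ 0.0346, -0.0498]))]
top ram_foot [(0.56, array([ 0.0038, -0.003 ])), (0.54, array([ 0.0375, -0.0495]))]
```

View pics/f1.png

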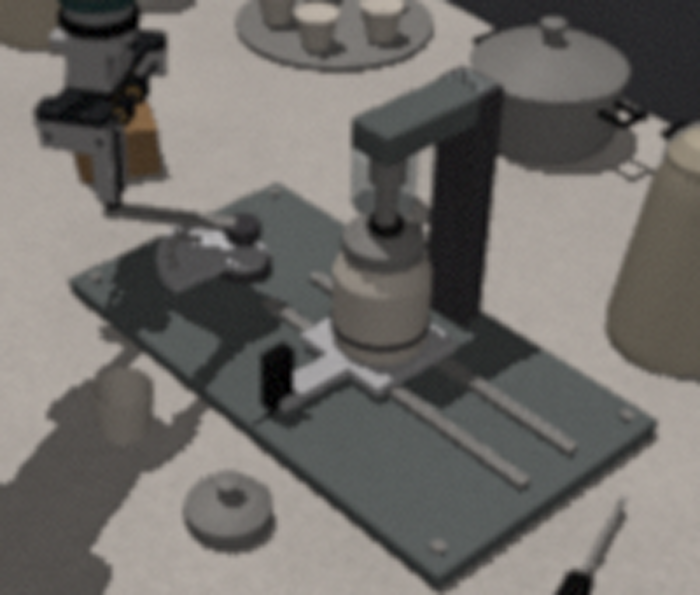

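View pics/f_top.png

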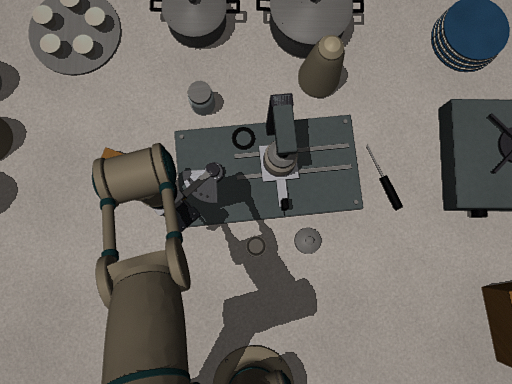

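The lid is under the ram foot at crop (383,230), and the gripper holds the handle. The cup at (257,245), lid at (308,240), ring at (243,138) and screwdriver are where they were. The carton is mostly hidden by the arm.

```bash
python3 -c "
from plant import r,telemetry as t
r.sign_off(); print(t.current_t(),t.current_opening(),t.current_wrist_force())"
```

```text
the job is handed in; nothing more can be done
the job is handed in; nothing more can be done
```

I slid the carriage by its grip until the lid was under the ram, then turned the lever through three clicks. I handed the job in at about 38 s, with the gripper still holding the handle.

- **Centring:** a tilted wrist view taken before touching the lever put the lid within about 1 mm of the ram line. The networks' individual readings scattered a few mm, up to about 4 mm apart in one view.
- **Clicks:** I felt three, with the pins at about 0.345, 0.595 and 0.845 rad. These agree with the index plate's offset of about +0.06 rad seen in the top picture.
- **Lever at hand-in:** it was steady at about 0.94 rad, past the third click's dip and short of the fourth pin's contact at about 1.01 rad. The fingers were closed on the post at 17 mm.
- **Checks that disagreed:** the wrist force showed about 6–7 N for the spring, not the 8.5–10 N stated. In the last top picture the network got the handle wrong because the gripper hid it.
- **Bystanders:** the cup, spare lid, ring and screwdriver were where they started. The carton was mostly hidden by the arm in the last pictures, but the gripper stayed above its height.

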